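Load the ink cartridge and clamp it home

TASK

Put the small, tall ink cartridge upright into the well of the date printer's dock, let go of it, then swing the hinged clamp over and gently press it down until you feel the cartridge bottom out fully home against its hard stop. Do not force the clamp (stay well under 35 N on it), and leave the wide cartridge and the other things where they are; the clamp must stay closed on the cartridge when you let go.

Things in the scene. Friction and masses are not known exactly. Their poses are not given: they have to be found in the camera images.
- cartridge_mid (a point): centre (half-way up) of the ink cartridge: an upright grey box, 52 mm along its own x, 36 mm along its own y, 70 mm high, about 150 g, fine ribs near the top of its two wide faces; grasp it near its top across the 36 mm. It fits the well either way round
- wide_cartridge_mid (a point): centre (half-way up) of another grey cartridge, lower and wider (62 x 52 x 50 mm), which does not fit; leave it where it is
- dock: date printer's dock, a fixed white block 150 x 90 x 54 mm; origin on the worktop under the well's centre. Along its own x it reaches 55 mm to the front (-x) and 95 mm to the rear (+x). Well: 55 mm along x, 39 mm along y (1.5 mm clearance all round), 4 mm chamfer at the mouth. Two hinge cheeks behind the well rise to 100 mm
- well (a point): centre of the well's mouth, 54 mm above the worktop, axes as the dock. In it the cartridge first rests on a sprung plate, 32 mm below the mouth, then must be driven down against the spring (4 rising to 8 N) onto two hard stop strips. They lie 4 to 12 mm below the resting plate; how far differs from start to start and is not measured (their top is called seat_top): feel for it
- clamp_hinge (a point): centre of the clamp's hinge axis, 66 mm from the well centre along the dock's +x, 94 mm above the worktop; the axis runs along the dock's y. This point turns with the clamp
- clamp_tab (a point): centre of the outer face of the clamp's thumb tab (34 x 46 mm, 10 mm thick, three ridges): 136 mm from the hinge along the arm, 5 mm out from the arm's middle line. The face looks up when closed, to the rear (dock +x) when open. The arm is a grey bar 26 mm wide, 10 mm thick
- clamp_roller (a point): lowest line of the fixed rubber roller under the clamp arm, 66 mm from the hinge and 10 mm below the arm's middle line; it presses on the middle of the cartridge's top
- clamp (a joint): clamp angle, rad: 0 = level over the well, 1.7 to 1.95 at the start (open, leaning back); limits -0.15, 2.0. Closing: tab goes up, to the front and down. Stiff hinge, stays where left: 5.5 N at the tab moves it. Meets the cartridge at 0.12, then rises to 10 N, and steeply at the hard stop (home: somewhere from -0.07 to 0.07). 14 to 20 N there is plenty
- tub: yellow round lidded tub, 89 mm across, 52 mm high; bystander, origin under its centre
- pen: blue ball pen lying on the worktop, 139 mm long along its own y; bystander, origin under its centre
- stapler: small black stapler lying on the worktop, 26 x 105 x 31 mm, long along its own y; bystander, origin under its centre
- bin: small open brown card bin, 50 x 60 x 87 mm; bystander behind the dock, origin under its centre
- teal: upright teal and white carton, 60 x 86 x 113 mm; bystander behind the dock, origin under its centre

How it is judged:
By the outcome, as a careful person would: the job done as asked, in the order asked, and still so for the second after the job is handed in, with the robot touching nothing.
It also fails if it takes over 64 s, if anything falls off the work surface, if the arm or the gripper's body presses on something with over 40 N, if the wrist force passes 120 N, or if a joint passes its speed limit or range.

ROBOT

A 6-joint arm with a two-finger parallel gripper is mounted at the origin on a cart in front of the work surface, level with it; the furniture and walls round the work are solid. World frame = base frame: x ahead of the robot, y to its left, z up, the work surface at z = 0. Lengths are in mm, angles in rad, forces in N, time in s.
With the tool pointing down it reaches from about 225 to 875 mm from the base axis. Payload 3.4 kg.
Tool frame: the origin (TCP) lies at the very end of the fingers, on their centre line; the grasp point (between the pads) lies 19 mm behind it; z points along the fingers, y is the line along which they close (so a half turn about z gives the same grasp; the last joint's range is limited). The gripper opens to 85 mm and grips with 20 to 120 N. Pads are 22 mm wide; open, the fingers measure 114 mm over their backs; the gripper's body (76 mm by 85 mm) begins 54 mm behind the grasp point. The pads swing forward as they close: fully open they stand 13 mm farther back than shut.
Start: joints at [1.001, 0.276, 1.505, -0, 1.361, -0.121], TCP at [249.504, 518.083, 231.328] pointing down, gripper open.
Joint ranges: [-2.89, 2.89], [-0.75, 2.08], [0.22, 2.7], [-1.18, 4.32], [0.11, 2.71], [-2.7, 2.7]. Speed limits (rad/s): [2.57, 2.57, 3.14, 3.14, 3.14, 3.14].

INTERFACE

Orientations are given as [roll, pitch, yaw] about the fixed x, y, z axes, in that order (R = Rz(yaw) Ry(pitch) Rx(roll)).
In Python, from station import telemetry, optics, job gives the robot as it stands.
- The arm moves only by the shell command python3 -m jog 'ROWS' [FORCE]. ROWS is JSON, a list that holds one entry, the list of rows, each a list of 5 numbers: the shift along the world's x, y, z in units of 0.25 m (1.0 is 0.25 m), then the turn about the world's z in units of 0.1 rad (1.0 is 0.1 rad), then the closure, from 0 (fully open) to 1 (shut). A call has 1 to 8 rows; each row shifts and turns the commanded pose from where the row before left it; what a row does not reach is not made up. A row lasts 1/8 s, in which the tool goes at most 62.5 mm and 10.7 degrees, less where a joint would pass 70% of its speed; a pose out of reach is approached as far as the arm can. A call with a number of a shift or a turn outside -1 to 1 is refused whole. A call with a gripper value outside its range is refused whole. The fingers move at their own pace and stop on an object; FORCE is the grip in N (left out, the last holds). Time passes only in rows, so rows that do not move let the fingers close. It gives the time, the measured TCP pose, the force, the opening and the grip force at its end, in the units of the state.
- telemetry.get_state(): the state, without advancing time (a new reading comes with each control period).
- optics.capture(name): name is "scene" or "top"; returns a dict with "pixels" (384x512x3 uint8, red, green, blue), "intrinsics" (3x3 intrinsics, pixels), "k1" (the pictures are not rectified: a ray, as slopes to the right and down, at radius r is drawn at 1 + k1 r^2 times it, then the intrinsics apply), "R" (3x3) and "t" (3): a world point X has camera coordinates R X + t. Camera axes: x right, y down, z forward; pixel columns grow to the right and rows downward; lengths in mm; the calibration is good to about 2 mm. A picture is of the moment at which its call begins. There is no depth.
- job.close_job(): hands the job in; it is judged then, once.
The state is a dict: "t": time; "joints": joint angles; "dq": joint speeds; "tau": joint torques, N m; "eef_pos": TCP position; "orientation": TCP orientation; "force": force on the tool from outside, world axes, zero at the start; "torque": the same for the moment, N m; "opening": finger opening in mm; "grip_force": force on a finger pad.
Only numpy, scipy, OpenCV 4.12 (cv2) and the standard library are available. Lean on these libraries where they do the work, as an engineer would, in place of code of your own. Each camera call takes 0.05 s, during which the arm holds its last target. There are 200 camera calls.

## Working session

There is one attempt and no reset: what is moved stays moved. The work goes in short steps, Python scripts to look and compute and a shell command to move; the robot and the scene stay as the last step left them, time stands still between calls to the robot, and variables do not carry over. Pictures are saved under pics/ and viewed, at most 10 in all, crops included, and the job is handed in when it is done.

```bash
ls; mkdir -p pics
python3 - <<'E'
from station import telemetry, optics
import cv2
for n in ("scene","top"):
    c=optics.capture(n); cv2.imwrite(f"pics/{n}0.png",cv2.resize(c["pixels"][:,:,::-1],(768,576),interpolation=cv2.INTER_CUBIC))
    print(n,c["intrinsics"],c["k1"],c["R"],c["t"])
print(telemetry.get_state())
E
```

```text
pics
scene [[470.08532077   0.         248.56574609]
 [  0.         470.08532077 183.92056784]
 [  0.           0.           1.        ]] -0.11496806622530849 [[ 0.88600199 -0.46349118 -0.01328137]
 [-0.21701338 -0.38918623 -0.89523141]
 [ 0.40976293  0.79605904 -0.44540356]] [-550.55400658  171.23928076 1272.68121922]
top [[385.76785452   0.         251.77467879]
 [  0.         385.76785452 194.66822465]
 [  0.           0.           1.        ]] -0.11161503422421186 [[ 0.17585919 -0.98440968 -0.00333468]
 [-0.96480644 -0.17168246 -0.19918249]
 [ 0.19550467  0.03824539 -0.97995674]] [-146.56922931  564.11101372  907.22606332]
{'t': 0.1, 'joints': array([ 1.00098759e+00,  2.76548559e-01,  1.50602304e+00, -1.72517291e-05,
        1.36071429e+00, -1.21016209e-01]), 'dq': array([-0.00048195, -0.00156595, -0.00314835, -0.00073836, -0.00084457,
        0.0014767 ]), 'tau': array([ 8.94419463e-04, -4.17700016e+01, -2.46404189e+01, -8.44336705e-05,
        5.82860346e-03, -1.01673004e-05]), 'eef_pos': array([249.23618378, 517.63996816, 230.5100612 ]), 'orientation': array([-3.13990977e+00, -1.87665328e-04,  2.69280358e+00]), 'force': array([-0.08456559, -0.48512814,  0.0049606 ]), 'torque': array([-0.04293957,  0.00681657, -0.02772284]), 'grip_force': 0.0, 'opening': 85.59354737973486}
```

View pics/scene0.png

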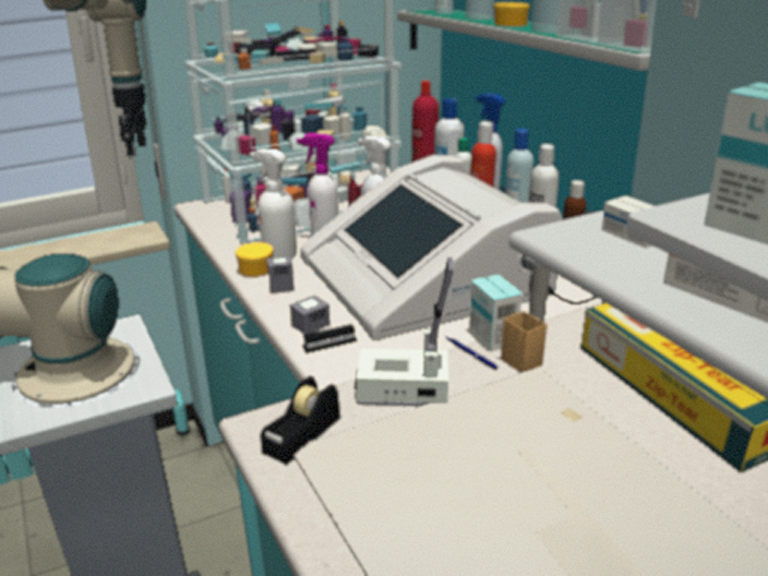

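View pics/top0.png

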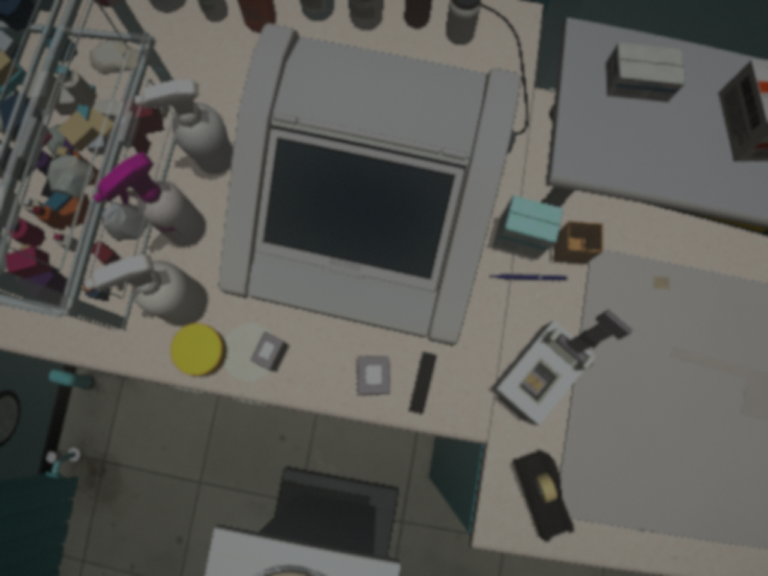

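The scene view shows the tall cartridge at about (281,274), the wide one at (310,315) and the dock at (402,375) with its clamp open. In the top view they are at (268,351), (373,375) and (545,372). Next I'll crop and enlarge these.

```bash
cat > h.py <<'E'
import numpy as np, cv2
from station import optics
def cap(n):
    c=optics.capture(n); c["k"]=np.array([c["k1"],0,0,0.]); return c
def ray(c,uv):
    p=cv2.undistortPoints(np.array(uv,float).reshape(-1,1,2),c["intrinsics"],c["k"])[:,0]
    d=np.c_[p,np.ones(len(p))]@c["R"]; o=-c["R"].T@c["t"]; return o,d/np.linalg.norm(d,axis=1)[:,None]
def plane(c,uv,z):
    o,d=ray(c,uv); return o+d*((z-o[2])/d[:,2])[:,None]
def proj(c,X):
    return cv2.projectPoints(np.array(X,float).reshape(-1,3),cv2.Rodrigues(c["R"])[0],c["t"],c["intrinsics"],c["k"])[0][:,0]
E
python3 - <<'E'
from h import *
c=cap("top"); s=cap("scene")
def crop(c,u,v,w,h,k): return cv2.resize(np.ascontiguousarray(c["pixels"][v:v+h,u:u+w,::-1]),None,fx=k,fy=k,interpolation=cv2.INTER_CUBIC)
a=crop(c,150,210,50,50,6); b=crop(c,325,200,100,85,5)[:, :]
A=np.zeros((600,800,3),np.uint8)
A[:300,:300]=a; A[:425,300:800]=b
d=crop(s,170,165,40,40,7)
A[310:590,:280]=d
cv2.imwrite("pics/crop1.png",A)
print(plane(c,[[268/1.5,351/1.5]],70),plane(c,[[545/1.5,380/1.5]],54))
E
```

```text
[[451.43830237 111.72223925  70.        ]] [[ 484.82515588 -340.84369792   54.        ]]
```

View pics/crop1.png

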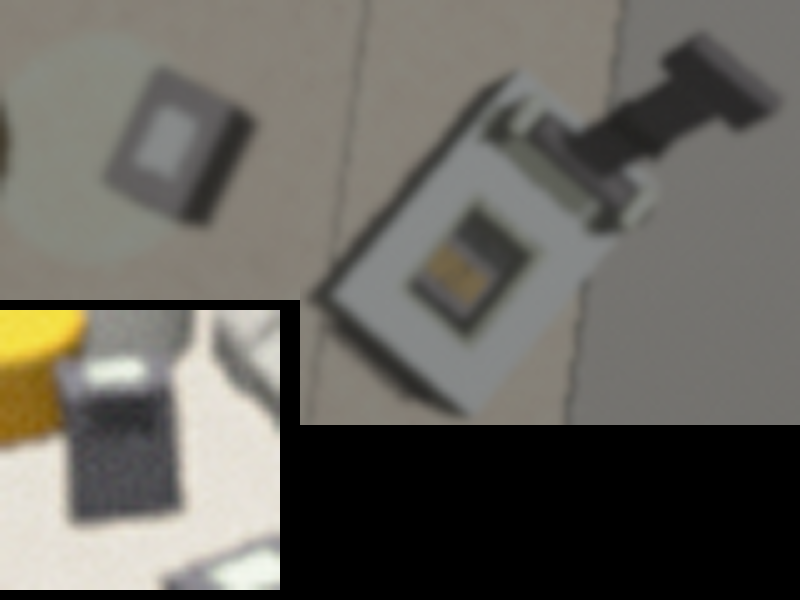

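The crop shows the tall cartridge's top face with corners at about (160,68), (232,105), (185,215) and (107,175). The well mouth is at (475,195), (545,243), (470,340) and (405,288), and the dock's front top corners are at (335,300) and (470,412). The clamp tab is at the upper right.

Run:
```python
from h import *
c=cap("top")
f=lambda P,k,u,v:(np.array(P,float)+.5)/k-.5+[u,v]
def rep(n,P):
    P=P[:,:2];print(n,"corners",P.round(1).tolist(),"mean",P.mean(0).round(1))
    for i in range(len(P)):
        e=P[(i+1)%len(P)]-P[i]; print("  edge",np.hypot(*e).round(1),np.degrees(np.arctan2(e[1],e[0])).round(1))
rep("cart",plane(c,f([(160,68),(232,105),(185,215),(107,175)],6,150,210),70))
rep("well",plane(c,f([(175,195),(245,243),(170,340),(105,288)],5,325,200),54))
rep("dockfront",plane(c,f([(35,300),(170,412)],5,325,200),54))
rep("dock left edge",plane(c,f([(35,300),(222,70)],5,325,200),54))
# automatic: minAreaRect of cartridge grey top via label, dock white mask
hsv=cv2.cvtColor(c["pixels"],cv2.COLOR_RGB2HSV)
px=c["pixels"].astype(int)
for (x,y) in [(130,130),(165,140),(215,170),(60,60),(270,220),(130,250)]:
    print((x,y),px[int(210+y/6),int(150+x/6)])
for (x,y) in [(90,270),(150,230),(60,380),(190,220),(150,270)]:
    print((x,y),px[int(200+y/5),int(325+x/5)])
```

```text
cart corners [[481.7, 124.3], [472.1, 92.1], [425.2, 101.8], [435.2, 136.4]] mean [453.5 113.7]
  edge 33.5 -106.5
  edge 47.9 168.4
  edge 36.0 73.9
  edge 48.0 -14.6
well corners [[519.2, -327.0], [501.6, -364.7], [448.5, -333.8], [468.1, -298.6]] mean [ 484.4 -331. ]
  edge 41.6 -115.0
  edge 61.5 149.8
  edge 40.3 60.8
  edge 58.4 -29.1
dockfront corners [[456.6, -265.3], [414.1, -338.4]] mean [ 435.3 -301.9]
  edge 84.5 -120.2
  edge 84.5 59.8
dock left edge corners [[456.6, -265.3], [585.4, -342.7]] mean [ 521. -304.]
  edge 150.3 -31.0
  edge 150.3 149.0
(130, 130) [104 103 100]
(165, 140) [135 138 138]
(215, 170) [47 46 43]
(60, 60) [136 136 127]
(270, 220) [135 129 119]
(130, 250) [135 136 128]
(90, 270) [135 137 138]
(150, 230) [ 98 100  94]
(60, 380) [134 129 119]
(190, 220) [77 78 72]
(150, 270) [109  96  70]
```

Run:
```python
from h import *
c=cap("top")
print("bottle,tub,stapler,wide",plane(c,[[185/1.5,320/1.5],],0).round(),plane(c,[[197/1.5,350/1.5]],52).round(),plane(c,[[422/1.5,382/1.5]],31).round(),plane(c,[[373/1.5,375/1.5]],50).round())
g=cv2.resize(c["pixels"][210:260,150:200].mean(2).astype(np.float32),None,fx=6,fy=6,interpolation=cv2.INTER_CUBIC)
m=((g>76)&(g<119)).astype(np.uint8)
m[:, 256:]=0
k,l,st,_=cv2.connectedComponentsWithStats(cv2.morphologyEx(m,cv2.MORPH_OPEN,np.ones((9,9))))
i=l[130,130]; M=(l==i).astype(np.uint8)
cn=max(cv2.findContours(M,cv2.RETR_EXTERNAL,cv2.CHAIN_APPROX_NONE)[0],key=cv2.contourArea)
w=plane(c,(cn[:,0]+.5)/6-.5+[150,210],70)[:,:2].astype(np.float32)
print(cv2.minAreaRect(w))
# label
m=(g>122).astype(np.uint8);k,l,st,ce=cv2.connectedComponentsWithStats(m)
i=l[140,165];cn=max(cv2.findContours((l==i).astype(np.uint8),cv2.RETR_EXTERNAL,cv2.CHAIN_APPROX_NONE)[0],key=cv2.contourArea)
print(cv2.minAreaRect(plane(c,(cn[:,0]+.5)/6-.5+[150,210],70)[:,:2].astype(np.float32)))
```

```text
bottle,tub,stapler,wide [[483. 284.  -0.]] [[433. 233.  52.]] [[ 449. -144.   31.]] [[445. -62.  50.]]
((452.6484680175781, 114.62064361572266), (41.2506217956543, 56.77538299560547), 73.93008422851562)
((452.9659118652344, 115.3584213256836), (15.86900520324707, 24.550466537475586), 75.98778533935547)
```

```bash
python3 -m jog '[[[0,-0.23,0,0.5,0.25],[0,-0.23,0,0.5,0.25],[0,-0.23,0,0.5,0.25],[0,-0.23,0,0.5,0.25],[0,-0.23,0,0.2,0.25],[0,-0.23,0,0,0.25],[0,-0.23,0,0,0.25],[0,0,0,0,0.25]]]'
```

```text
t: 1.3
eef_pos: [249.6, 112.0, 231.5]
orientation: [-3.141, 0.001, 2.902]
force: [-0.2, 0.7, 1.0]
opening: 64.1
grip_force: 0.0
```

```bash
python3 -m jog '[[[0.2,0.0025,0,-0.1,0.25],[0.2,0.0025,0,0,0.25],[0.2,0.0025,-0.1,0,0.25],[0.2136,0.0025,-0.2,0,0.25],[0,0,-0.2,0,0.25],[0,0,-0.2,0,0.25],[0,0,-0.07,0,0.25],[0,0,0,0,0.25]]]' && python3 -m jog '[[[0,0,0,0,0.7],[0,0,0,0,0.7],[0,0,0,0,0.7],[0,0,0,0,0.7],[0,0,0,0,0.7],[0,0,0,0,0.7]]]' 50
```

```text
t: 2.3
eef_pos: [443.9, 119.4, 44.5]
orientation: [-3.141, -0.004, 2.905]
force: [0.0, -0.5, 0.2]
opening: 64.2
grip_force: 0.0
t: 3.05
eef_pos: [446.2, 118.5, 47.4]
orientation: [3.139, 0.003, 2.902]
force: [-0.7, 1.3, 6.1]
opening: 35.1
grip_force: 50.1
```

```bash
python3 -m jog '[[[0,0,0,0,0.25],[0,0,0,0,0.25],[0,0,0,0,0.25],[0.0288,-0.0076,-0.016,0,0.25],[0,0,0,0,0.25],[0,0,0,0,0.25]]]'
python3 - <<'E'
from h import *
from station import telemetry
c=cap("scene");cv2.imwrite("pics/s2.png",cv2.resize(c["pixels"][140:240,130:260,::-1],None,fx=6,fy=6,interpolation=cv2.INTER_CUBIC))
E
```

```text
t: 3.8
eef_pos: [452.3, 116.0, 41.9]
orientation: [-3.142, -0.001, 2.903]
force: [-1.0, 0.1, -0.4]
opening: 64.1
grip_force: 0.0
```

View pics/s2.png

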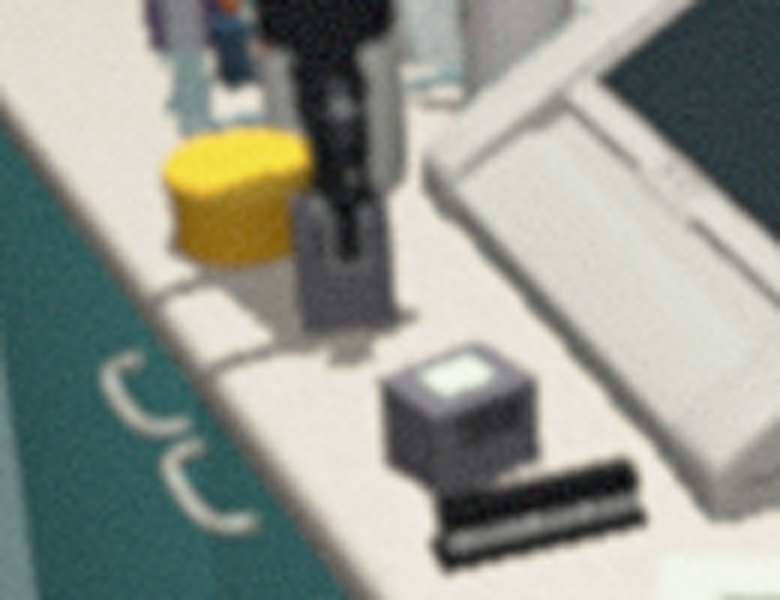

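The cartridge stands upright at about (345,265) and the finger is centred on its face. I'll grip it and lift.

```bash
python3 -m jog '[[[0,0,0,0,0.7],[0,0,0,0,0.7],[0,0,0,0,0.7],[0,0,0,0,0.7],[0,0,0,0,0.7]]]' 50; python3 -m jog '[[[0,0,0.1,0,0.7],[0,0,0.1,0,0.7],[0,0,0.2,0,0.7],[0,0,0.2,0,0.7],[0,0,0,0,0.7]]]'; python3 -c "
from station import telemetry as t;print(t.get_state()['joints'])"
```

```text
t: 4.47
eef_pos: [452.4, 116.1, 42.3]
orientation: [3.141, 0.0, 2.903]
force: [-0.6, -0.0, 5.4]
opening: 35.8
grip_force: 50.3
t: 5.1
eef_pos: [455.0, 116.5, 195.4]
orientation: [3.138, 0.008, 2.903]
force: [0.5, -0.3, -2.6]
opening: 35.1
grip_force: 50.3
[ 1.02147284e-01  1.37416185e-01  1.78213320e+00  3.13079468e-04
  1.21351024e+00 -1.23006688e+00]
```

```bash
python3 -m jog '[[[-0.05,-0.15,0,-0.5,0.7],[-0.05,-0.2,0,-0.5,0.7],[0,-0.2,0,-0.5,0.7],[0,-0.2,0,-0.5,0.7],[0,-0.2,0,-0.5,0.7],[0,-0.2,0,-0.4,0.7],[0,-0.2,0,0,0.7],[0,0,0,0,0.7]]]';  python3 -m jog '[[[0.05,-0.15,0,0,0.7],[0.07,-0.15,0,0,0.7],[0.08,-0.14,0,0,0.7],[0,0,0,0,0.7],[0,0,0,0,0.7]]]'
```

```text
t: 6.1
eef_pos: [426.7, -224.3, 190.0]
orientation: [-3.141, -0.002, 2.608]
force: [-0.4, -0.2, -1.5]
opening: 35.4
grip_force: 50.6
t: 6.72
eef_pos: [476.4, -329.4, 190.4]
orientation: [3.14, -0.004, 2.613]
force: [0.5, -0.3, -1.7]
opening: 35.4
grip_force: 50.7
```

```bash
python3 -m jog '[[[0.03,-0.005,-0.1,0,0.7],[0,0,-0.1,0,0.7],[0,0,-0.09,0,0.7],[0,0,0,0,0.7],[0,0,0,0,0.7],[0,0,0,0,0.7]]]'
python3 - <<'E'
from h import *
from station import telemetry as T
e=T.get_state()["eef_pos"];print(e)
c=cap("top");s=cap("scene")
a=cv2.resize(c["pixels"][190:290,310:410,::-1],None,fx=4,fy=4,interpolation=cv2.INTER_CUBIC)
b=cv2.resize(s["pixels"][195:275,225:305,::-1],None,fx=5,fy=5,interpolation=cv2.INTER_CUBIC)
cv2.imwrite("pics/w3.png",np.hstack([a,b]))
E
```

```text
t: 7.48
eef_pos: [485.4, -332.8, 120.9]
orientation: [-3.141, 0.002, 2.613]
force: [0.2, 0.8, -2.1]
opening: 35.0
grip_force: 50.7
[ 485.40216714 -332.81724612  120.93353332]
```

View pics/w3.png

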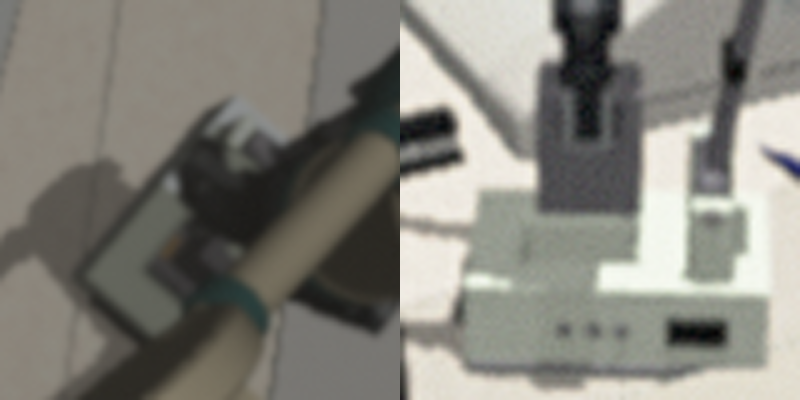

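The cartridge hangs upright over the well. In the scene crop its bottom edge runs from (538,208) to (640,213), and the dock's top near edge from (465,290) to (770,297). I'll check the alignment in that view.

Run:
```python
from h import *
s=cap("scene")
f=lambda P:(np.array(P,float)-[400,0]+.5)/5-.5+[225,195]
cb=plane(s,f([(538,208),(640,213)]),78.6)[:,:2]
ct=plane(s,f([(541,62),]),148.6)[:,:2]
dk=plane(s,f([(465,290),(770,297)]),54)[:,:2]
db=plane(s,f([(465,357),(768,368)]),0)[:,:2]
a=np.radians(-30.3);x=np.array([np.cos(a),np.sin(a)]);y=np.array([-x[1],x[0]])
for n,P in(("cartbot",cb),("carttop",ct),("docktop",dk),("dockbot",db)):
    print(n,P.round(1).tolist(),[[round(float((p-[484,-330.6])@x),1),round(float((p-[484,-330.6])@y),1)] for p in P], np.degrees(np.arctan2(*(P[-1]-P[0])[::-1])).round(1))
```

```text
cartbot [[460.0, -330.2], [502.0, -358.5]] [[-20.9, -11.8], [29.6, -15.1]] -34.0
carttop [[472.7, -310.9]] [[-19.7, 11.3]] 0.0
docktop [[411.9, -344.2], [538.8, -420.9]] [[-55.3, -48.1], [92.9, -50.3]] -31.1
dockbot [[419.1, -326.9], [548.2, -408.4]] [[-57.9, -29.5], [94.6, -34.8]] -32.3
```

```bash
python3 -m jog '[[[-0.012,0.010,-0.04,0,0.7],[0,0,-0.04,0,0.7],[0,0,0,0,0.7],[0,0,0,0,0.7],[0,0,0,0,0.7]]]'; python3 -m jog '[[[0,0,-0.016,0,0.7],[0,0,-0.012,0,0.7],[0,0,-0.008,0,0.7],[0,0,0,0,0.7]]]'
```

```text
t: 8.25
eef_pos: [482.1, -330.4, 99.8]
orientation: [-3.142, 0.001, 2.613]
force: [-0.1, -0.4, -2.0]
opening: 35.6
grip_force: 50.7
t: 8.75
eef_pos: [481.6, -330.0, 90.1]
orientation: [3.141, -0.001, 2.613]
force: [-0.6, -1.2, -1.7]
opening: 35.0
grip_force: 50.8
```

```bash
python3 -m jog '[[[0,0,-0.016,0,0.7],[0,0,-0.016,0,0.7],[0,0,0,0,0.7],[0,0,0,0,0.7]]]'; python3 -m jog '[[[0,0,-0.02,0,0.7],[0,0,-0.016,0,0.7],[0,0,-0.016,0,0.7],[0,0,0,0,0.7],[0,0,0,0,0.7]]]'
```

```text
t: 9.25
eef_pos: [481.9, -330.2, 82.5]
orientation: [3.141, -0.0, 2.613]
force: [1.0, 0.5, -1.4]
opening: 35.2
grip_force: 50.8
t: 9.88
eef_pos: [481.9, -330.2, 69.6]
orientation: [3.141, 0.0, 2.613]
force: [0.2, -0.1, -1.5]
opening: 35.4
grip_force: 50.9
```

```bash
python3 -m jog '[[[0,0,-0.012,0,0.7],[0,0,-0.008,0,0.7],[0,0,0,0,0.7],[0,0,0,0,0.7]]]'; python3 -m jog '[[[0,0,0,0,0.45],[0,0,0,0,0.35],[0,0,0,0,0.3],[0,0,0,0,0.3]]]'
```

```text
t: 10.38
eef_pos: [481.8, -330.2, 64.6]
orientation: [3.142, -0.0, 2.613]
force: [-0.2, -0.5, -2.1]
opening: 35.3
grip_force: 50.9
t: 10.88
eef_pos: [481.9, -330.2, 64.7]
orientation: [3.142, 0.0, 2.613]
force: [-0.0, -0.5, 0.9]
opening: 60.0
grip_force: 0.0
```

```bash
python3 -m jog '[[[0,0,0.1,0,0.35],[0,0,0.15,0,0.35],[0,0,0.2,0,0.35],[0,0,0.2,0,0.35],[0,0,0.2,0,0.6],[-0.1,0.05,0,0,1],[-0.1,0.05,0,0,1],[0,0,0,0,1]]]' 20
python3 - <<'E'
from h import *
a=np.radians(-30.3);x=np.array([np.cos(a),np.sin(a),0]);y=np.array([-x[1],x[0],0]);W=np.array([483,-330.4,0])
c=cap("top");s=cap("scene")
for n,cc,p in(("top tab",c,(np.array([418,85])+.5)/5-.5+[325,200]),("scene tabtop",s,np.array([448,260])/1.5),("scene hinge",s,np.array([431,352])/1.5)):
    o,d=ray(cc,[p]);d=d[0];t=((W-o)@y)/(d@y);P=o+t*d
    print(n,P.round(),"dock x,z",((P-W)@x).round(1),P[2].round(1))
b=cv2.resize(s["pixels"][155:285,220:350,::-1],None,fx=4,fy=4,interpolation=cv2.INTER_CUBIC)
cv2.imwrite("pics/s4.png",b)
E
```

```text
t: 11.88
eef_pos: [430.5, -304.2, 277.7]
orientation: [3.142, 0.0, 2.612]
force: [0.2, 0.0, 0.1]
opening: 0.1
grip_force: 0.0
top tab [ 556. -373.  239.] dock x,z 84.0 239.0
scene tabtop [ 560. -376.  246.] dock x,z 89.6 246.3
scene hinge [ 541. -364.   77.] dock x,z 67.3 77.1
```

View pics/s4.png

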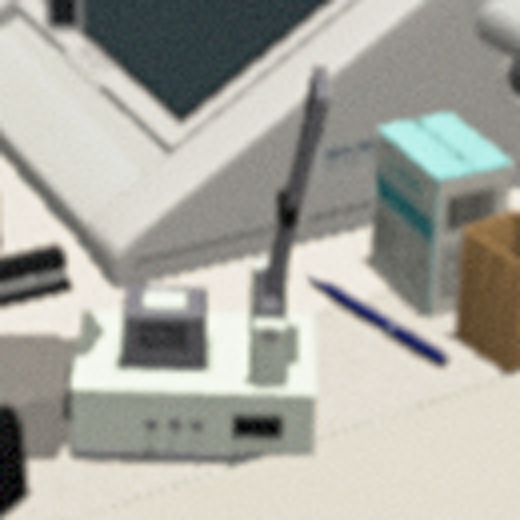

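The cartridge stands upright in the well at about (165,328), with the clamp leaning back and its tab tip at (318,75), near 1.72 rad. Next I'll go over the clamp and come down behind the tab.

```bash
python3 -m jog '[[[0,0,0.1,0,1],[0.156,-0.087,0,0,1],[0.156,-0.087,0,0,1],[0.156,-0.087,0,0,1],[0.156,-0.087,0,0,1],[0,0,0,0,1],[0,0,0,0,1]]]'
python3 - <<'E'
from h import *
s=cap("scene")
b=cv2.resize(s["pixels"][105:235,250:380,::-1],None,fx=4,fy=4,interpolation=cv2.INTER_CUBIC)
cv2.imwrite("pics/s5.png",b)
E
```

```text
t: 12.85
eef_pos: [588.0, -392.1, 301.0]
orientation: [3.141, -0.002, 2.613]
force: [-0.1, -0.2, 0.2]
opening: -0.1
grip_force: 0.0
```

View pics/s5.png

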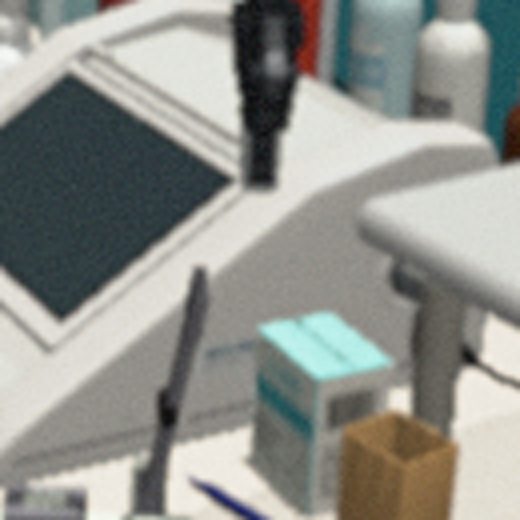

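The fingers are at (260,187), clear behind the tab tip at (200,270) by about 20 mm. I'll descend and push to the front.

```bash
python3 -m jog '[[[0,0,-0.1,0,1],[0,0,-0.12,0,1],[0,0,-0.1,0,1],[0,0,0,0,1]]]'; python3 -m jog '[[[-0.035,0.02,0,0,1],[-0.035,0.02,0,0,1],[-0.035,0.02,0,0,1],[-0.035,0.02,0,0,1],[0,0,0,0,1]]]'
python3 - <<'E'
import math
# tab face centre (dock x,z) and suggested TCP (x,z) by angle
for th in (1.57,1.4,1.2,1.0,.8,.6,.4,.2,.12,0):
    x=66-136*math.cos(th)+5*math.sin(th); z=94+136*math.sin(th)+5*math.cos(th)
    print(th,"face",round(x),round(z),"world for TCP x+8:",round(483+.863*(x+8)),round(-330.4-.505*(x+8)))
E
```

```text
t: 13.4
eef_pos: [586.0, -390.9, 220.8]
orientation: [3.141, -0.004, 2.613]
force: [-0.4, 0.4, -0.1]
opening: 0.2
grip_force: 0.0
t: 14.02
eef_pos: [553.9, -372.6, 225.2]
orientation: [-3.141, 0.007, 2.613]
force: [2.8, -0.9, 2.8]
opening: -0.0
grip_force: 1.7
1.57 face 71 230 world for TCP x+8: 551 -370
1.4 face 48 229 world for TCP x+8: 531 -359
1.2 face 21 223 world for TCP x+8: 508 -345
1.0 face -3 211 world for TCP x+8: 487 -333
0.8 face -25 195 world for TCP x+8: 468 -322
0.6 face -43 175 world for TCP x+8: 452 -313
0.4 face -57 152 world for TCP x+8: 440 -305
0.2 face -66 126 world for TCP x+8: 433 -301
0.12 face -68 115 world for TCP x+8: 431 -300
0 face -70 99 world for TCP x+8: 429 -299
```

```bash
python3 -m jog '[[[-0.046,0.027,0.004,0,1],[-0.046,0.027,0.004,0,1],[0,0,0,0,1]]]'; python3 -m jog '[[[-0.046,0.028,-0.012,0,1],[-0.046,0.028,-0.012,0,1],[0,0,0,0,1]]]';  python3 -m jog '[[[-0.042,0.024,-0.022,0,1],[-0.042,0.024,-0.022,0,1],[0,0,0,0,1]]]'
```

```text
t: 14.4
eef_pos: [529.5, -358.4, 224.4]
orientation: [3.142, 0.0, 2.613]
force: [1.8, -0.7, 0.4]
opening: -0.1
grip_force: 0.9
t: 14.78
eef_pos: [506.6, -344.6, 218.1]
orientation: [-3.142, -0.0, 2.613]
force: [1.7, -0.6, 0.0]
opening: -0.1
grip_force: 1.0
t: 15.15
eef_pos: [484.7, -331.8, 206.5]
orientation: [3.141, -0.002, 2.613]
force: [1.5, -0.7, 0.5]
opening: 0.2
grip_force: 0.8
```

```bash
python3 -m jog '[[[-0.038,0.022,-0.032,0,1],[-0.038,0.022,-0.032,0,1],[0,0,0,0,1]]]'; python3 -m jog '[[[-0.032,0.018,-0.04,0,1],[-0.032,0.018,-0.04,0,1],[0,0,0,0,1]]]'
python3 - <<'E'
from h import *
s=cap("scene")
b=cv2.resize(s["pixels"][155:285,200:330,::-1],None,fx=4,fy=4,interpolation=cv2.INTER_CUBIC)
cv2.imwrite("pics/s6.png",b)
E
```

```text
t: 15.52
eef_pos: [465.3, -320.9, 190.3]
orientation: [-3.142, -0.003, 2.613]
force: [1.6, -0.6, -0.1]
opening: -0.1
grip_force: 0.5
t: 15.9
eef_pos: [449.4, -312.0, 170.1]
orientation: [-3.142, -0.003, 2.613]
force: [0.3, -0.2, 1.0]
opening: 0.0
grip_force: 0.5
```

View pics/s6.png

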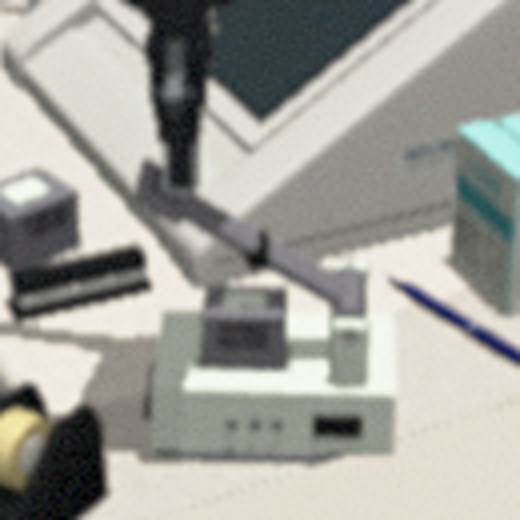

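The clamp is at about 0.55 rad, with the fingertip on the inner part of the tab at (182,188). I'll carry on down, moving slightly outward.

```bash
python3 -m jog '[[[-0.028,0.016,-0.044,0,1],[-0.028,0.016,-0.044,0,1],[0,0,0,0,1]]]'; python3 -m jog '[[[-0.02,0.01,-0.04,0,1],[-0.012,0.008,-0.04,0,1],[0,0,-0.02,0,1],[0,0,0,0,1]]]'
```

```text
t: 16.32
eef_pos: [435.6, -304.1, 148.3]
orientation: [-3.141, -0.003, 2.613]
force: [0.6, -1.1, 0.4]
opening: -0.1
grip_force: 0.4
t: 16.82
eef_pos: [427.7, -299.6, 123.3]
orientation: [3.142, -0.003, 2.613]
force: [1.3, 0.5, 0.4]
opening: 0.0
grip_force: 0.6
```

```bash
for i in 1; do python3 -m jog '[[[0,0,-0.01,0,1],[0,0,-0.01,0,1],[0,0,0,0,1]]]'; python3 -m jog '[[[0,0,-0.008,0,1],[0,0,-0.008,0,1],[0,0,0,0,1]]]';  python3 -m jog '[[[0,0,-0.008,0,1],[0,0,0,0,1]]]'; python3 -m jog '[[[0,0,-0.008,0,1],[0,0,0,0,1]]]'; done | grep -E "eef|force: \["
```

```text
eef_pos: [427.2, -299.2, 118.6]
force: [-2.0, 0.5, 3.2]
eef_pos: [427.5, -299.3, 114.7]
force: [-1.4, 1.7, 3.1]
eef_pos: [427.7, -299.5, 112.9]
force: [-2.6, 1.9, 5.2]
eef_pos: [427.7, -299.4, 110.9]
force: [-2.4, 1.4, 5.4]
```

```bash
(python3 -m jog '[[[0,0,-0.008,0,1],[0,0,0,0,1]]]'; python3 -m jog '[[[0,0,-0.008,0,1],[0,0,0,0,1]]]';  python3 -m jog '[[[0,0,-0.006,0,1],[0,0,0,0,1]]]' )| grep -E "eef|force: \["
```

```text
eef_pos: [427.6, -299.4, 108.9]
force: [-4.3, 1.3, 4.8]
eef_pos: [427.4, -299.2, 106.8]
force: [-3.1, 1.7, 6.2]
eef_pos: [427.3, -299.2, 105.4]
force: [-4.3, 1.5, 5.6]
```

```bash
(python3 -m jog '[[[0,0,-0.008,0,1],[0,0,0,0,1]]]'; python3 -m jog '[[[0,0,-0.006,0,1],[0,0,0,0,1]]]';  python3 -m jog '[[[0,0,-0.006,0,1],[0,0,0,0,1]]]' )| grep -E "eef|force: \["
```

```text
eef_pos: [427.2, -299.1, 103.3]
force: [-4.2, 2.5, 5.9]
eef_pos: [427.1, -299.1, 101.9]
force: [-4.3, 2.5, 6.5]
eef_pos: [427.0, -299.0, 100.5]
force: [-4.4, 2.9, 7.3]
```

```bash
(python3 -m jog '[[[0,0,-0.006,0,1],[0,0,0,0,1]]]'; python3 -m jog '[[[0,0,-0.006,0,1],[0,0,0,0,1]]]';  python3 -m jog '[[[0,0,-0.006,0,1],[0,0,0,0,1]]]' )| grep -E "eef|force: \["
```

```text
eef_pos: [427.0, -299.0, 99.1]
force: [-4.2, 2.2, 7.9]
eef_pos: [426.9, -299.0, 97.7]
force: [-4.5, 3.3, 8.6]
eef_pos: [426.9, -298.9, 96.2]
force: [-4.2, 2.5, 8.7]
```

```bash
(python3 -m jog '[[[0,0,-0.006,0,1],[0,0,0,0,1]]]'; python3 -m jog '[[[0,0,-0.006,0,1],[0,0,0,0,1]]]' )| grep -E "eef|force: \["
```

```text
eef_pos: [427.0, -299.0, 94.8]
force: [-5.6, 2.7, 9.2]
eef_pos: [426.9, -298.9, 93.3]
force: [-4.7, 1.8, 9.5]
```

```bash
(python3 -m jog '[[[0,0,-0.006,0,1],[0,0,0,0,1]]]'; python3 -m jog '[[[0,0,-0.004,0,1],[0,0,0,0,1]]]' )| grep -E "eef|force: \["
```

```text
eef_pos: [426.9, -298.9, 92.1]
force: [-5.5, 2.9, 11.0]
eef_pos: [427.0, -299.0, 91.9]
force: [-6.5, 4.9, 17.0]
```

The hard stop is clear: the force jumped from 11 to 17 N over 0.2 mm. I'll hold briefly, then lift off.

```bash
python3 -m jog '[[[0,0,0,0,1],[0,0,0,0,1]]]' | grep -E "eef|force: \["; python3 -m jog '[[[0,0,0.01,0,1],[0,0,0.02,0,1],[0,0,0.1,0,1],[0,0,0.2,0,1],[0,0,0.2,0,1],[-0.15,0.08,0,0,1],[-0.1,0.05,0,0,1],[0,0,0,0,1]]]'
python3 - <<'E'
from h import *
s=cap("scene")
b=cv2.resize(s["pixels"][155:285,200:330,::-1],None,fx=4,fy=4,interpolation=cv2.INTER_CUBIC)
cv2.imwrite("pics/s7.png",b)
E
```

```text
eef_pos: [426.9, -299.0, 91.9]
force: [-6.6, 4.1, 16.1]
t: 22.58
eef_pos: [365.2, -266.8, 223.2]
orientation: [3.141, -0.0, 2.612]
force: [1.8, 0.3, 0.3]
opening: 0.1
grip_force: 0.0
```

View pics/s7.png

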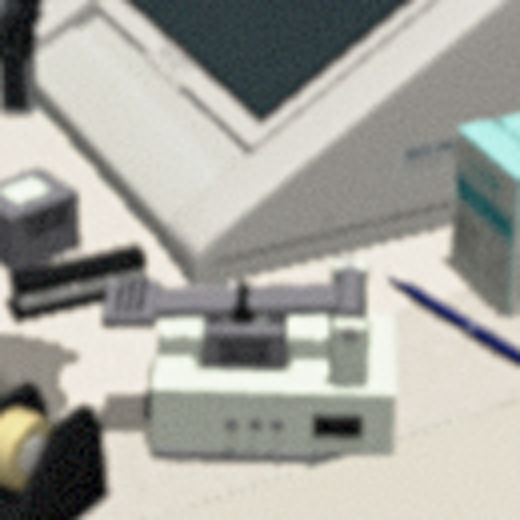

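The clamp is closed level over the cartridge (tab at (128,300), roller at (243,310)) and the robot is clear, with nothing else disturbed.

```bash
python3 -c "
from station import job;print(job.close_job())"
```

```text
the job is handed in; nothing more can be done
None
```

The tall cartridge is upright in the well and the clamp pressed it onto the hard stop at about 19 N; the clamp stayed closed after I let go, nothing else was moved, and I handed the job in at about 23 s.

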